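Wind down the mould press

TASK

Clamp the plaster mould in the bench press: wind the handwheel clockwise (seen from above) until the sprung foot just meets the mould, then wind on by a further quarter turn and let go. Never wind more than half a turn past the first touch, and leave the bowl, the mug and the wooden bat where they are.

Things in the scene. Friction and masses are not known exactly. Their poses are not given: they have to be found in the camera images.
- press: Fixed grey bench press. Origin: underside centre of its base, on the table. Base 150 (x) by 230 (y) by 30 mm; two steel columns, 22 mm thick, stand 95 mm either side along its y; a grey beam (60 by 230 mm) spans them from 185 to 209 mm above the table, column caps to 218 mm.
- bed (a point): Centre of the top of the press's base, 30 mm above the table. Over it stands a plaster mould, 85 by 105 mm, on a plywood packing block. The packing differs from time to time, so the height at which the foot meets the mould is not known beforehand: somewhere from 104 to 120 mm above the table.
- wheel_rim_centre (a point): Point on the upright axis of the dark steel handwheel, level with its rim's top, 262 mm above the table. The wheel is a spokeless dish open to the top, 150 mm outer diameter; its rim is an upright wall 14 mm thick (radius 61 to 75 mm), which can be pinched from above with one finger inside and one outside. The wheel turns on the spot, without rising or sinking.
- wheel_floor (a point): Point on the wheel's axis at the top of the dish's solid floor, 230 mm above the table, 32 mm below the rim's top. A hub of 36 mm diameter stands 16 mm above the floor in the middle. A thin straight steel rib on the floor from hub to rim, along this point's +x, turns with the wheel and shows how far it has turned.
- wheel (a joint): Angle of the handwheel, rad; grows clockwise seen from above, which lowers the foot 24 mm a turn. Starts between 0 and 1.2; end stops at 0 and 14. It drags with about 0.35 N m and stays where it is left, also when clamping. When the foot meets the mould the drag jumps by about 0.15 N m, then grows by about 0.06 N m per rad.
- foot: Round steel pressing foot, 64 mm diameter, 10 mm thick, below the beam on a coil spring. Origin: centre of its underside. It sinks straight down as the wheel is wound clockwise and stops when it meets the mould; from then on the spring gives way by 24 mm a turn and presses with about 40 N at first touch and 4 N more per mm (65 N after a quarter turn, 90 N after half a turn).
- bowl: Green glazed bowl, 124 mm diameter, 55 mm high, loose on the table near the press; origin at the centre of its underside. To be left alone.
- mug: White mug, 80 mm diameter, 85 mm high, loose; origin at the centre of its underside. To be left alone.
- bat: Flat wooden bat (strip), 190 by 45 by 14 mm, loose, lying along its x; origin at the centre of its underside. To be left alone.

How it is judged:
On the way:
1. the foot has come down on the mould (contact force between foot and anything else above 20 N), for 0.2 s.
At the end, for the whole second after the job is handed in: The foot rests on the mould (its underside 102 to 121 mm up) and presses on it with 54 to 76 N, which is a quarter turn past first touch, give or take about 35 degrees; the wheel is at rest (contact force between foot and anything else between 54 and 76 N and height (world z) of foot between 0.102 and 0.121 m and not (velocity of joint wheel above 0.05 rad/s) and not (velocity of joint wheel below -0.05 rad/s)).
It fails at once if the mould is squeezed with over 95 N: wound more than half a turn past the first touch (contact force between foot and anything else above 95 N).
It fails at once if the bowl is moved (distance of bowl from where it was at the start of the episode above 0.015 m).
It fails at once if the mug is moved (distance of mug from where it was at the start of the episode above 0.015 m).
It fails at once if the wooden bat is moved (distance of bat from where it was at the start of the episode above 0.015 m).
It also fails if it takes over 72 s, if anything falls off the work surface, if the arm or the gripper's body presses on something with over 40 N, if the wrist force passes 120 N, or if a joint passes its speed limit or range.

ROBOT

A 6-joint arm with a two-finger parallel gripper is mounted at the origin on the work surface. World frame = base frame: x ahead of the robot, y to its left, z up, the work surface at z = 0. Lengths are in m, angles in rad, forces in N, time in s.
With the tool pointing down it reaches from about 0.35 to 0.875 m from the base axis. Payload 15.5 kg.
Tool frame: the origin (TCP) lies midway between the tips of the shut fingers; the grasp point (between the pads) lies 19 mm behind it (manip.grasp_offset is the z of the grasp point in the tool frame, in m); z points along the fingers, y is the line along which they close (so a half turn about z gives the same grasp; the last joint's range is limited). The gripper opens to 85 mm and grips with 20 to 120 N. Pads are 22 mm wide; open, the fingers measure 114 mm over their backs; the gripper's body (76 mm by 85 mm) begins 54 mm behind the grasp point. The pads swing forward as they close: fully open they stand 13 mm farther back than shut.
Start: joints at [1.175, 0.494, 1.345, -0, 1.302, -0.096], TCP at [0.185, 0.597, 0.231] pointing down, gripper open.
Joint ranges: [-2.91, 2.91], [-0.82, 2.16], [0.22, 2.67], [-1.22, 4.37], [0.12, 2.79], [-3.08, 3.08]. Speed limits (rad/s): [1.89, 1.89, 2.57, 3.01, 3.01, 3.01].

INTERFACE

Orientations are given as a unit quaternion [w, x, y, z].
In Python, from bench import manip gives the robot as it stands. The module is installed in compiled form; this text tells all that it offers.
- The arm moves only by the shell command python3 -m creep 'ROWS' [FORCE]. ROWS is JSON, a list of rows, each a list of 3 entries, a list of its own where there are three numbers: the opening in per cent of the stroke, from 0 (shut) to 100 (fully open), then the shift along the tool's x, y, z in mm, then the turn about the tool's z in rad. A call has exactly 5 rows; each row shifts and turns the commanded pose from where the row before left it, along the tool's axes as they then stand; what a row does not reach is not made up. A row lasts 1/10 s, in which the tool goes at most 50 mm and 8.59 degrees, less where a joint would pass 70% of its speed; a pose out of reach is approached as far as the arm can. A call with a gripper value outside its range is refused whole. The fingers move at their own pace and stop on an object; FORCE is the grip in N (left out, the last holds). Time passes only in rows, so rows that do not move let the fingers close, or fill a call up. It gives the time, the measured TCP pose, the force, the opening and the grip force at its end, in the units of the state.
- manip.read_state(): the state, without advancing time (a new reading comes with each control period).
- manip.capture(name): name is "scene" or "top"; returns a dict with "image" (384x512x3 uint8, red, green, blue), "range_z" (384x512 float32, m along the optical axis (not along the pixel's ray), 0 where there is no reading), "intrinsics" (3x3 intrinsics, pixels), "k1" (the pictures are not rectified: a ray, as slopes to the right and down, at radius r is drawn at 1 + k1 r^2 times it, then the intrinsics apply), "eye" and "rotation" of the camera in the world. Camera axes: x right, y down, z forward; pixel columns grow to the right and rows downward; lengths in m; the calibration is good to about 2 mm. A picture is of the moment at which its call begins.
- manip.sign_off(): hands the job in; it is judged then, once.
Trained networks look in a picture, given as the dict that the camera call returned (one of the last four; its "shot" number tells which), for a name from the list of things; names that differ only in an ending like _2 or _b are one class to them, and where a whole thing is asked for, a point or a joint stands for the part that bears it (a point fixed in the world has none). Each returns a list of dicts, best first, with "p" (0 to 1); they miss things now and then, are a little off and sometimes report something else, mostly with a low value. They report only what shows in the picture. A call takes as long as a camera call.
- manip.recognise(picture, thing): "location" ([x, y, z] in m, in the coordinates of the camera as it stood for that picture, good to about 4 mm: the middle of the surface that is visible of it).
- manip.mark_of(picture, thing): "location" ([x, y, z] in m, in the coordinates of the camera as it stood for that picture, good to about 4 mm: a listed point, or the origin of a listed thing).
The state is a dict: "t": time; "qpos": joint angles; "joint_vel": joint speeds; "effort": joint torques, N m; "position": TCP position; "tool_rot": TCP orientation; "wrist_force": force on the tool from outside, world axes, zero at the start; "wrist_torque": the same for the moment, N m; "gripper_width": finger opening in m; "finger_force": force on a finger pad.
Only numpy, scipy, OpenCV 4.12 (cv2) and the standard library are available. Lean on these libraries where they do the work, as an engineer would, in place of code of your own. Each camera call takes 0.05 s, during which the arm holds its last target. There are 200 camera calls.

## Working session

There is one attempt and no reset: what is moved stays moved. The work goes in short steps, Python scripts to look and compute and a shell command to move; the robot and the scene stay as the last step left them, time stands still between calls to the robot, and variables do not carry over. Pictures are saved under pics/ and viewed, at most 10 in all, crops included, and the job is handed in when it is done.

```bash
mkdir -p pics; cat > h.py <<'E'
from bench import manip
import numpy as np, cv2
def world(p,c): return np.array(c["eye"])+np.array(c["rotation"])@np.array(p)
def pix(w,c):
    p=np.array(c["rotation"]).T@(np.array(w)-np.array(c["eye"])); s=p[:2]/p[2]; s=s*(1+c["k1"]*(s@s))
    K=np.array(c["intrinsics"]); return (K@[s[0],s[1],1])[:2]
E
python3 - <<'E'
from h import *
for n in("scene","top"):
    c=manip.capture(n); cv2.imwrite(f"pics/{n}0.png",c["image"][:,:,::-1])
    print(n,np.round(c["eye"],3))
    for t in("wheel_rim_centre","wheel_floor","press","bed","foot","bowl","mug","bat"):
        for d in manip.mark_of(c,t)[:1]:
            w=world(d["location"],c); print(t,round(d["p"],2),w.round(4),pix(w,c).round())
print(manip.read_state())
E
```

```text
scene [1.544 0.054 0.998]Traceback (most recent call last):
  File "<stdin>", line 7, in <module>
  File "h.py", line 3, in world
    def world(p,c): return np.array(c["eye"])+np.array(c["rotation"])@np.array(p)
                                              ~~~~~~~~~~~~~~~~~~~~~~~^~~~~~~~~~~~
ValueError: matmul: Input operand 1 has a mismatch in its core dimension 0, with gufunc signature (n?,k),(k,m?)->(n?,m?) (size 3 is different from 4)
```

Rotation is a quaternion, presumably [w,x,y,z].

```bash
cat > h.py <<'E'
from bench import manip
import numpy as np, cv2
from scipy.spatial.transform import Rotation as R
def rot(q): q=np.array(q); return R.from_quat(q[[1,2,3,0]]).as_matrix()
def world(p,c): return np.array(c["eye"])+rot(c["rotation"])@np.array(p)
def pix(w,c):
    p=rot(c["rotation"]).T@(np.array(w)-np.array(c["eye"])); s=p[:2]/p[2]; s=s*(1+c["k1"]*(s@s))
    K=np.array(c["intrinsics"]); return (K@[s[0],s[1],1])[:2]
E
python3 - <<'E'
from h import *
for n in("scene","top"):
    c=manip.capture(n); cv2.imwrite(f"pics/{n}0.png",c["image"][:,:,::-1])
    print(n,np.round(c["eye"],3))
    for t in("wheel_rim_centre","wheel_floor","press","bed","foot","bowl","mug","bat"):
        for d in manip.mark_of(c,t)[:1]:
            w=world(d["location"],c); print(t,round(d["p"],2),w.round(4),pix(w,c).round())
s=manip.read_state(); print(s); print(rot(s["tool_rot"]).round(3), manip.grasp_offset)
E
```

```text
scene [1.544 0.054 0.998]
wheel_rim_centre 0.74 [ 0.5582 -0.1447  0.2618] [183. 152.]
wheel_floor 0.65 [ 0.5588 -0.1481  0.227 ] [183. 162.]
press 0.64 [ 0.5533 -0.1519 -0.0032] [189. 217.]
bed 0.18 [ 0.537  -0.3701  0.0024] [123. 211.]
foot 0.51 [ 0.5565 -0.1449  0.1281] [187. 187.]
bowl 0.64 [0.5883 0.1122 0.0013] [271. 225.]
mug 0.71 [ 0.5362 -0.366  -0.002 ] [125. 212.]
bat 0.75 [ 0.6965 -0.221  -0.0033] [161. 250.]
top [0.462 0.053 1.287]
wheel_rim_centre 0.7 [ 0.5545 -0.1437  0.2635] [329. 193.]
wheel_floor 0.89 [ 0.5551 -0.1471  0.2278] [328. 194.]
press 0.82 [ 0.5563 -0.1447 -0.0016] [315. 199.]
bowl 0.94 [0.5863 0.1136 0.0033] [242. 192.]
mug 0.56 [ 0.5394 -0.37   -0.0023] [379. 203.]
bat 0.68 [ 0.6984 -0.2158  0.0033] [334. 159.]
{'t': 1.0, 'qpos': array([ 1.17550335e+00,  4.93560611e-01,  1.34550085e+00,  3.60206799e-05,
        1.30252695e+00, -9.55109178e-02]), 'joint_vel': array([-1.48980810e-04,  6.01227389e-04,  1.20767615e-05,  1.85479477e-04,
       -8.76562391e-04, -1.90723227e-04]), 'effort': array([-1.62401098e-03, -8.82054090e+01, -3.84270966e+01, -4.44624766e-04,
        1.04852665e-03,  2.61053447e-05]), 'position': array([0.18455991, 0.59712224, 0.23130118]), 'tool_rot': array([-1.63304892e-05,  1.49335106e-01,  9.88786643e-01,  6.27676191e-06]), 'wrist_force': array([ 0.26937046, -0.37178026, -0.01859618]), 'wrist_torque': array([ 0.01595056, -0.00549899,  0.00931932]), 'finger_force': 0.0, 'gripper_width': 0.08507074634402356}
[[-0.955  0.295 -0.   ]
 [ 0.295  0.955  0.   ]
 [ 0.     0.    -1.   ]] -0.0187
```

View pics/scene0.png

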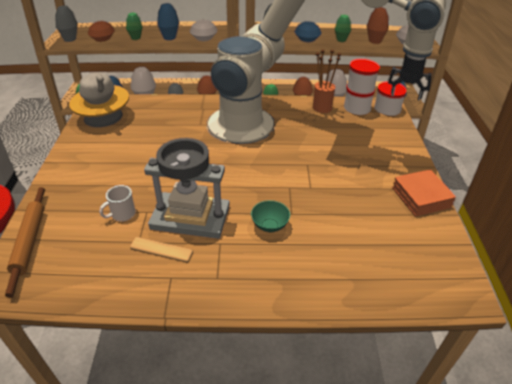

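View pics/top0.png

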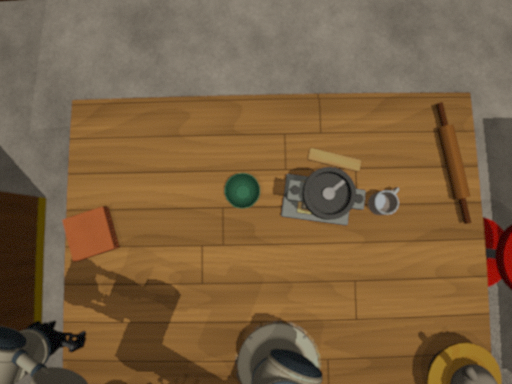

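The scene view shows the press at about (187,190) with its wheel at (183,152). In the top view the wheel is at (329,193), with the rib pointing up and right from the hub. The networks' reports agree with both pictures. Next I refine the wheel centre, rib direction and mould and foot heights from depth.

```bash
cat >> h.py <<'E'
def cloud(c):
    K=np.array(c["intrinsics"]); z=c["range_z"]; h,w=z.shape
    u,v=np.meshgrid(np.arange(w),np.arange(h))
    s=cv2.undistortPoints(np.stack([u,v],-1).reshape(-1,1,2).astype(float),K,np.array([c["k1"],0,0,0,0.])).reshape(h,w,2)
    P=np.dstack([s*z[...,None],z])
    return P@rot(c["rotation"]).T+np.array(c["eye"])
E
python3 - <<'E'
from h import *
from scipy.optimize import least_squares
c=manip.capture("top"); W=cloud(c); b=np.array([.556,-.146])
r=np.hypot(*(W[...,:2]-b).transpose(2,0,1)); z=W[...,2]
m=(r<.09)&(z>.250)&(z<.275); P=W[m][:,:2]; print("rim",m.sum(),np.median(z[m]))
f=least_squares(lambda q:np.hypot(P[:,0]-q[0],P[:,1]-q[1])-.068,b,loss="soft_l1",f_scale=.003).x; print(f)
g=cv2.cvtColor(c["image"],cv2.COLOR_RGB2GRAY).astype(float)
r=np.hypot(W[...,0]-f[0],W[...,1]-f[1]); a=np.degrees(np.arctan2(W[...,1]-f[1],W[...,0]-f[0]))
k=(r>.024)&(r<.056)
for lo in range(-180,180,20):
    q=k&(a>=lo)&(a<lo+20); print(lo,int(g[q].mean()),int(g[q].max()),round(float(z[q].mean()),3),end=" | ")
print("hub z",z[r<.012]); print("floor z",np.median(z[k]))
s=manip.capture("scene"); W=cloud(s); d=W[...,:2]-f
ok=(abs(d)<.07).all(2)&(W[...,2]>.06)&(W[...,2]<.2)
h,e=np.histogram(W[ok][:,2],bins=np.arange(.06,.2,.004)); print(list(zip(e.round(3),h)))
cv2.imwrite("pics/crop1.png",cv2.resize(np.hstack([s["image"][130:245,130:245],c["image"][140:255,270:385]]),None,fx=3.4,fy=3.4,interpolation=cv2.INTER_CUBIC)[:,:,::-1])
E
```

```text
rim 812 0.26155445873417005
[ 0.55490819 -0.14383148]
-180 71 77 0.23 | -160 70 75 0.23 | -140 70 75 0.23 | -120 71 81 0.23 | -100 72 100 0.23 | -80 83 139 0.231 | -60 121 152 0.232 | -40 72 78 0.23 | -20 72 76 0.23 | 0 72 76 0.23 | 20 72 76 0.23 | 40 71 74 0.23 | 60 71 77 0.23 | 80 71 76 0.23 | 100 72 77 0.23 | 120 73 121 0.216 | 140 73 130 0.22 | 160 70 76 0.23 | hub z [0.24504159 0.24578623 0.246217   0.24671613 0.2460908  0.2418602
 0.24562978 0.24782464 0.2441074  0.24621909 0.24666036 0.24627094
 0.24549924 0.24716335 0.24391614 0.24530911 0.24808875 0.24862335
 0.24506438 0.25003922 0.24265357 0.24546731 0.25008676 0.24361566
 0.244989   0.24564088 0.24750064 0.24549482 0.24673101 0.24783608
 0.24554029 0.2466294  0.2466737  0.24238261 0.25013355 0.24669955
 0.24534102 0.24681414 0.24674443 0.244007   0.24629919 0.24065503
 0.24624    0.24734363 0.24503636 0.24425033 0.24784664 0.24679658
 0.24446729 0.24466469 0.24750979 0.24998614 0.24567256 0.24404288
 0.24963221]
floor z 0.23004425832537212
[(np.float64(0.06), np.int64(32)), (np.float64(0.064), np.int64(43)), (np.float64(0
[... 389 characters left out ...]
, np.int64(17)), (np.float64(0.116), np.int64(0)), (np.float64(0.12), np.int64(0)), (np.float64(0.124), np.int64(0)), (np.float64(0.128), np.int64(15)), (np.float64(0.132), np.int64(29)), (np.float64(0.136), np.int64(122)), (np.float64(0.14), np.int64(35)), (np.float64(0.144), np.int64(9)), (np.float64(0.148), np.int64(9)), (np.float64(0.152), np.int64(9)), (np.float64(0.156), np.int64(7)), (np.float64(0.16), np.int64(3)), (np.float64(0.164), np.int64(4)), (np.float64(0.168), np.int64(9)), (np.float64(0.172), np.int64(3)), (np.float64(0.176), np.int64(1)), (np.float64(0.18), np.int64(0)), (np.float64(0.184), np.int64(10)), (np.float64(0.188), np.int64(23)), (np.float64(0.192), np.int64(24))]
```

View pics/crop1.png

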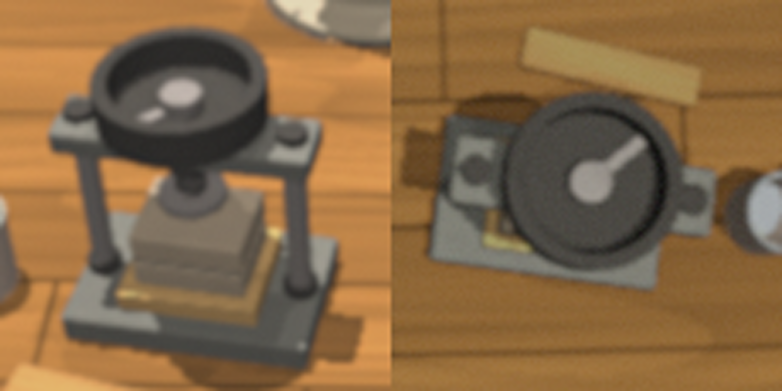

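Depth puts the wheel centre at about (0.555, −0.1445), the hub top at z 0.246 and the rib near −51°. The mould top is at about 0.110 and the foot's underside at about 0.127, so roughly 4.6 rad to touch. I'll pinch the hub, so winding is a pure turn about the tool z.

```bash
python3 -m creep '[[70,[0,0,-24],0],[70,[0,0,-24],0],[70,[0,0,-24],0],[70,[0,0,-24],0],[70,[0,0,-24],0]]' 60
python3 -m creep '[[70,[-28.6,-30,0],0],[70,[-28.6,-30,0],0],[70,[-28.6,-30,0],0],[70,[-28.6,-30,0],0],[70,[-28.6,-30,0],0]]'
python3 -m creep '[[70,[-28.6,-30,0],0],[70,[-28.6,-30,0],0],[70,[-28.6,-30,0],0],[70,[-28.6,-30,0],0],[70,[-28.6,-30,0],0]]'
python3 -m creep '[[70,[-28.6,-30,0],0],[70,[-28.6,-30,0],0],[70,[-28.6,-30,0],0],[70,[-28.6,-30,0],0],[70,[-28.6,-30,0],0]]'
python3 -m creep '[[70,[-28.6,-30,0],0],[70,[-28.6,-30,0],0],[70,[-28.6,-30,0],0],[70,[-28.6,-30,0],0],[70,[-28.6,-30,0],0]]'
python3 -m creep '[[70,[0,0,0],0.11],[70,[0,0,0],0.11],[70,[0,0,0],0],[70,[0,0,0],0],[70,[0,0,0],0]]'
cat > off.py <<'E'
from h import *
s=manip.read_state(); M=rot(s["tool_rot"]); d=np.array([.555,-.1445,.232])-s["position"]
print("t",s["t"],"q",s["qpos"].round(3),"pos",s["position"].round(4),"tool mm",(M.T@d*1000).round(1),"yang",np.degrees(np.arctan2(M[1,1],M[0,1])).round(1))
print("F",s["wrist_force"].round(2),"T",s["wrist_torque"].round(3),"w",round(s["gripper_width"],4),"ff",round(s["finger_force"],1))
E
python3 off.py
```

```text
t: 1.6
position: [0.1845, 0.597, 0.3523]
tool_rot: [-0.0, 0.149, 0.989, 0.0]
wrist_force: [0.7, 0.2, 0.8]
gripper_width: 0.0598
finger_force: 0.0
t: 2.1
position: [0.2772, 0.41, 0.3514]
tool_rot: [0.0, 0.149, 0.989, 0.0]
wrist_force: [1.4, 0.4, 0.5]
gripper_width: 0.0599
finger_force: 0.0
t: 2.6
position: [0.3696, 0.2245, 0.3515]
tool_rot: [0.0, 0.149, 0.989, 0.0]
wrist_force: [0.7, 0.0, 0.3]
gripper_width: 0.0595
finger_force: 0.0
t: 3.1
position: [0.462, 0.0388, 0.3515]
tool_rot: [0.0, 0.149, 0.989, 0.0]
wrist_force: [0.2, 1.3, 0.7]
gripper_width: 0.06
finger_force: 0.0
t: 3.6
position: [0.5543, -0.1468, 0.3514]
tool_rot: [0.0, 0.149, 0.989, 0.0]
wrist_force: [1.1, 0.2, 0.7]
gripper_width: 0.0598
finger_force: 0.0
t: 4.1
position: [0.5538, -0.1448, 0.3514]
tool_rot: [0.0, 0.256, 0.967, -0.0]
wrist_force: [0.0, 0.0, 0.4]
gripper_width: 0.06
finger_force: 0.0
t 4.1 q [-0.36   0.325  1.292 -0.     1.525 -1.414] pos [ 0.5538 -0.1448  0.3514] tool mm [ -0.9   0.8 119.4] yang 60.4
F [0.05 0.04 0.37] T [0.053 0.021 0.012] w 0.06 ff 0.0
```

```bash
python3 -m creep '[[70,[-0.9,0.8,20],0],[70,[0,0,20],0],[70,[0,0,20],0],[70,[0,0,20],0],[70,[0,0,16],0]]'
python3 -m creep '[[70,[0,0,5],0],[70,[0,0,5],0],[70,[0,0,5],0],[70,[0,0,4],0],[70,[0,0,4],0]]'
python3 off.py
python3 -m creep '[[20,[0,0,0],0],[20,[0,0,0],0],[20,[0,0,0],0],[20,[0,0,0],0],[20,[0,0,0],0]]' 30
python3 off.py
```

```text
t: 4.6
position: [0.5548, -0.1444, 0.2543]
tool_rot: [-0.0, 0.256, 0.967, 0.0]
wrist_force: [0.1, 0.2, -0.0]
gripper_width: 0.0596
finger_force: 0.0
t: 5.1
position: [0.5552, -0.1448, 0.2324]
tool_rot: [0.0, 0.257, 0.966, -0.0]
wrist_force: [-0.4, -0.4, 0.2]
gripper_width: 0.06
finger_force: 0.0
t 5.1 q [-0.359  0.42   1.474 -0.     1.247 -1.41 ] pos [ 0.5552 -0.1448  0.2324] tool mm [0.4 0.2 0.4] yang 60.2
F [-0.36 -0.38  0.24] T [-0.049 -0.059 -0.039] w 0.06 ff 0.0
t: 5.6
position: [0.5545, -0.1457, 0.2327]
tool_rot: [-0.0, 0.257, 0.966, -0.001]
wrist_force: [-5.3, -7.5, 3.7]
gripper_width: 0.0341
finger_force: 30.2
t 5.6 q [-0.36   0.42   1.474 -0.002  1.248 -1.41 ] pos [ 0.5545 -0.1457  0.2327] tool mm [0.2 1.3 0.7] yang 60.2
F [-5.26 -7.52  3.74] T [-1.359  1.069 -0.111] w 0.0341 ff 30.2
```

```bash
python3 -m creep '[[20,[0,-1.3,0],0],[20,[0,0,0],0],[20,[0,0,0],0],[20,[0,0,0],0],[20,[0,0,0],0]]' 80
python3 off.py
python3 -m creep '[[20,[0,0,0],0.06],[20,[0,0,0],0.06],[20,[0,0,0],0.06],[20,[0,0,0],0.06],[20,[0,0,0],0.06]]'
python3 off.py
python3 -m creep '[[20,[0,0,0],0.06],[20,[0,0,0],0.06],[20,[0,0,0],0.06],[20,[0,0,0],0.06],[20,[0,0,0],0.06]]'
python3 off.py
python3 - <<'E'
from h import *
a=manip.capture("top")["image"][140:255,270:385];b=manip.capture("scene")["image"][130:245,130:245]
cv2.imwrite("pics/crop2.png",cv2.resize(np.hstack([b,a]),None,fx=3.4,fy=3.4,interpolation=cv2.INTER_CUBIC)[:,:,::-1])
E
```

```text
t: 6.1
position: [0.5545, -0.1459, 0.233]
tool_rot: [0.0, 0.257, 0.966, 0.0]
wrist_force: [-2.2, 1.2, 5.8]
gripper_width: 0.0329
finger_force: 79.3
t 6.1 q [-0.361  0.419  1.474  0.     1.248 -1.412] pos [ 0.5545 -0.1459  0.233 ] tool mm [0.2 1.4 1. ] yang 60.2
F [-2.21  1.25  5.77] T [ 0.183  0.466 -0.067] w 0.0329 ff 79.3
t: 6.6
position: [0.5549, -0.1453, 0.233]
tool_rot: [0.0, 0.399, 0.917, 0.001]
wrist_force: [1.5, 7.3, 4.2]
gripper_width: 0.0326
finger_force: 79.2
t 6.6 q [-3.610e-01  4.190e-01  1.474e+00  1.000e-03  1.248e+00 -1.110e+00] pos [ 0.5549 -0.1453  0.233 ] tool mm [0.5 0.6 1. ] yang 42.9
F [1.55 7.3  4.15] T [ 0.984 -0.092  0.389] w 0.0326 ff 79.2
t: 7.1
position: [0.5555, -0.1449, 0.233]
tool_rot: [0.001, 0.532, 0.847, 0.001]
wrist_force: [7.6, 10.3, 2.0]
gripper_width: 0.033
finger_force: 79.1
t 7.1 q [-0.36   0.419  1.473  0.002  1.247 -0.81 ] pos [ 0.5555 -0.1449  0.233 ] tool mm [ 0.6 -0.3  1. ] yang 25.7
F [ 7.59 10.32  1.96] T [ 1.614 -0.788  0.343] w 0.033 ff 79.1
```

View pics/crop2.png

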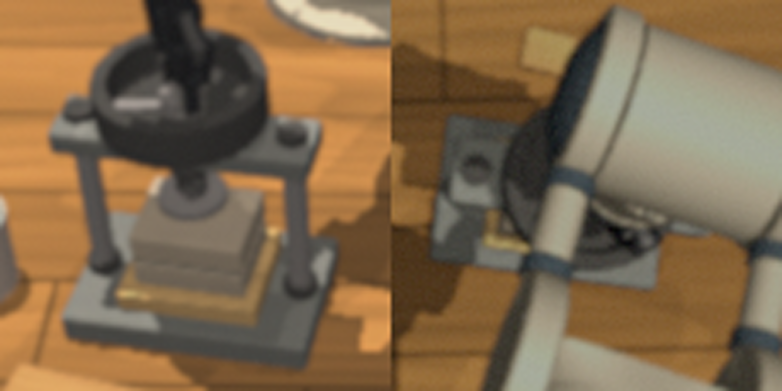

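The pinch holds: the rib swung with the wheel by about 35°, from the lower left of the hub to straight left at about (135,103) in the crop. The drag reads about 0.35 N m. The lateral force comes from a slightly off-centre grip, so I'll let the shift follow it while winding on.

```bash
python3 -m creep '[[20,[0.3,0.8,0],0.1],[20,[0.3,0.8,0],0.1],[20,[0,0.2,0],0.1],[20,[0,0.2,0],0.1],[20,[0,0.2,0],0.1]]'
python3 off.py
python3 -m creep '[[20,[0,0.2,0],0.1],[20,[0,0.2,0],0.1],[20,[0,0.2,0],0.1],[20,[0,0.2,0],0.1],[20,[0,0.2,0],0.1]]'
python3 off.py
```

```text
t: 7.7
position: [0.5568, -0.1445, 0.233]
tool_rot: [0.001, 0.725, 0.688, 0.0]
wrist_force: [1.6, 2.0, 3.5]
gripper_width: 0.0328
finger_force: 79.3
t 7.7 q [-0.358  0.421  1.47   0.     1.249 -0.305] pos [ 0.5568 -0.1445  0.233 ] tool mm [-0.  -1.8  1. ] yang -3.0
F [1.61 1.96 3.54] T [0.357 0.064 0.319] w 0.0328 ff 79.3
t: 8.2
position: [0.558, -0.1449, 0.233]
tool_rot: [0.001, 0.873, 0.487, 0.001]
wrist_force: [3.4, 1.2, 3.1]
gripper_width: 0.0328
finger_force: 79.2
t 8.2 q [-0.358  0.423  1.467  0.     1.25   0.195] pos [ 0.558  -0.1449  0.233 ] tool mm [-1.2 -2.7  1. ] yang -31.7
F [3.42 1.15 3.1 ] T [ 0.329 -0.188  0.365] w 0.0328 ff 79.2
```

```bash
for i in 1; do python3 -m creep '[[20,[0,0.3,0],0.1],[20,[0,0.3,0],0.1],[20,[0,0.3,0],0.1],[20,[0,0.3,0],0.1],[20,[0,0.3,0],0.1]]' >/dev/null; python3 off.py; done
python3 -m creep '[[20,[0,0.2,0],0.1],[20,[0,0.2,0],0.1],[20,[0,0.2,0],0.1],[20,[0,0.2,0],0.1],[20,[0,0.2,0],0.1]]' >/dev/null; python3 off.py
```

```text
t 8.7 q [-3.590e-01  4.240e-01  1.464e+00  1.000e-03  1.251e+00  6.940e-01] pos [ 0.5588 -0.1458  0.233 ] tool mm [-2.7 -3.   1. ] yang -60.3
F [1.38 2.58 4.64] T [ 0.566 -0.03   0.307] w 0.0325 ff 79.4
t 9.2 q [-0.36   0.425  1.463  0.     1.252  1.192] pos [ 0.5592 -0.147   0.233 ] tool mm [-4.1 -2.6  1. ] yang -89.0
F [1.79 0.3  3.1 ] T [ 0.177 -0.206  0.353] w 0.0326 ff 79.2
```

```bash
python3 -m creep '[[20,[0,0.2,0],0.1],[20,[0,0.2,0],0.1],[20,[0,0.2,0],0.1],[20,[0,0.2,0],0.1],[20,[0,0.2,0],0.1]]' >/dev/null; python3 off.py
python3 -m creep '[[20,[0,0.2,0],0.1],[20,[0,0.2,0],0.1],[20,[0,0.2,0],0.1],[20,[0,0.2,0],0.1],[20,[0,0.2,0],0.1]]' >/dev/null; python3 off.py
```

```text
t 9.7 q [-0.362  0.425  1.463 -0.     1.252  1.691] pos [ 0.5589 -0.1482  0.233 ] tool mm [-5.2 -1.5  1. ] yang -117.6
F [ 0.44 -1.99  3.62] T [-0.132 -0.089  0.307] w 0.0326 ff 79.3
t 10.2 q [-3.640e-01  4.250e-01  1.464e+00 -1.000e-03  1.252e+00  2.189e+00] pos [ 0.5581 -0.1491  0.233 ] tool mm [-5.6  0.   1. ] yang -146.3
F [-1.33 -2.98  4.78] T [-0.404  0.15   0.341] w 0.0328 ff 79.3
```

```bash
sed -i 's/\[.555,-.1445,.232\]/[.5563,-.147,.232]/' off.py
python3 -m creep '[[70,[0,0,0],0],[70,[0,0,0],0],[70,[0,0,0],0],[70,[0,0,-15],0],[70,[0,0,-15],0]]' >/dev/null
for i in 1 2 3 4; do python3 -m creep '[[70,[0,0,0],-0.149],[70,[0,0,0],-0.149],[70,[0,0,0],-0.149],[70,[0,0,0],-0.149],[70,[0,0,0],-0.149]]' >/dev/null; done
python3 -m creep '[[70,[0,0,0],-0.149],[70,[0,0,0],-0.013],[70,[0,0,0],0],[70,[0,0,0],0],[70,[0,0,0],0]]' >/dev/null
python3 off.py
python3 - <<'E'
from h import *
f=np.array([.5563,-.147])
s=manip.capture("scene"); W=cloud(s); d=W[...,:2]-f
ok=(abs(d)<.07).all(2)&(W[...,2]>.09)&(W[...,2]<.15)
h,e=np.histogram(W[ok][:,2],bins=np.arange(.096,.15,.002)); print([(round(float(a),3),int(b)) for a,b in zip(e,h)])
b=s["image"][130:245,130:245]
cv2.imwrite("pics/crop3.png",cv2.resize(b,None,fx=5,fy=5,interpolation=cv2.INTER_CUBIC)[:,:,::-1])
E
```

```text
t 13.2 q [-0.364  0.397  1.424  0.     1.321 -0.955] pos [ 0.5578 -0.1486  0.2623] tool mm [ 2.2 -0.4 30.3] yang 33.9
F [ 0.03 -0.   -0.73] T [ 0.028  0.008 -0.009] w 0.0599 ff 0.0
[(0.096, 13), (0.098, 27), (0.1, 22), (0.102, 18), (0.104, 42), (0.106, 110), (0.108, 146), (0.11, 78), (0.112, 16), (0.114, 8), (0.116, 6), (0.118, 10), (0.12, 24), (0.122, 50), (0.124, 69), (0.126, 28), (0.128, 6), (0.13, 11), (0.132, 5), (0.134, 1), (0.136, 3), (0.138, 5), (0.14, 2), (0.142, 8), (0.144, 3), (0.146, 1)]
```

View pics/crop3.png

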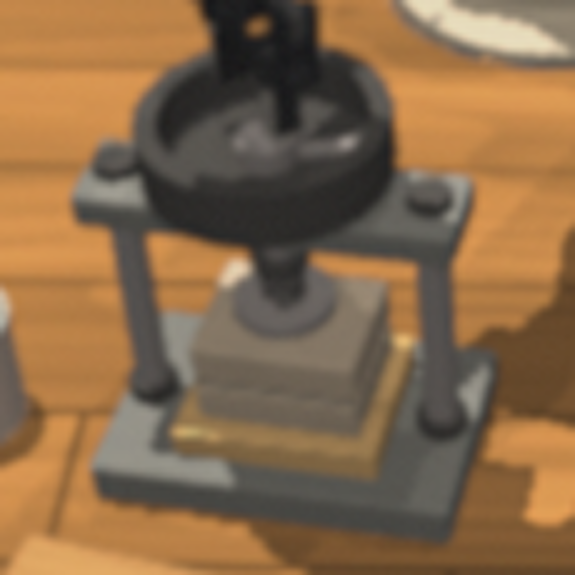

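The rib now points right, at (345,143), so the wheel has turned about 206° as planned. The foot sits just above the mould with a gap of about 5 mm. I regrip, now centred.

```bash
python3 -m creep '[[70,[2.2,-0.4,0],0],[70,[0,0,10],0],[70,[0,0,10],0],[70,[0,0,10],0],[70,[0,0,0],0]]' >/dev/null; python3 off.py
python3 -m creep '[[20,[0,0,0],0],[20,[0,0,0],0],[20,[0,0,0],0],[20,[0,0,0],0],[20,[0,0,0],0]]' 80 >/dev/null; python3 off.py
for i in 1 2; do python3 -m creep '[[20,[0,0,0],0.04],[20,[0,0,0],0.04],[20,[0,0,0],0.04],[20,[0,0,0],0.04],[20,[0,0,0],0.04]]' >/dev/null; python3 off.py; done
```

```text
t 13.75 q [-0.362  0.425  1.472 -0.     1.248 -0.955] pos [ 0.5553 -0.1467  0.2303] tool mm [-0.8  0.6 -1.7] yang 34.0
F [-0.84  0.5   0.08] T [-0.012 -0.005  0.057] w 0.06 ff 0.0
t 14.25 q [-0.362  0.422  1.469  0.     1.25  -0.955] pos [ 0.5566 -0.1469  0.2329] tool mm [ 0.1 -0.3  0.9] yang 34.0
F [-0.06  1.57  6.57] T [ 0.393  0.092 -0.011] w 0.0328 ff 79.4
t 14.75 q [-0.362  0.422  1.469  0.     1.25  -0.754] pos [ 0.5566 -0.1469  0.2329] tool mm [ 0.  -0.3  0.9] yang 22.4
F [-0.77  2.71  5.21] T [0.455 0.094 0.421] w 0.0325 ff 79.6
t 15.25 q [-0.362  0.422  1.469  0.     1.25  -0.554] pos [ 0.5567 -0.1469  0.233 ] tool mm [-0.  -0.4  1. ] yang 11.0
F [-0.24  2.16  5.03] T [0.462 0.009 0.299] w 0.0331 ff 79.6
```

```bash
for i in 1 2 3; do python3 -m creep '[[20,[0,0,0],0.04],[20,[0,0,0],0.04],[20,[0,0,0],0.04],[20,[0,0,0],0.04],[20,[0,0,0],0.04]]' >/dev/null; python3 off.py|grep -o "q.*\]  *pos\|T.*"; done
```

```text
q [-0.362  0.422  1.469  0.     1.25  -0.354] pos
T [0.474 0.02  0.349] w 0.0328 ff 79.6
q [-0.362  0.422  1.469  0.     1.249 -0.154] pos
T [ 0.446 -0.074  0.355] w 0.0326 ff 79.6
q [-0.362  0.422  1.469  0.     1.249  0.046] pos
T [ 0.421 -0.121  0.3  ] w 0.0328 ff 79.5
```

```bash
for i in 1 2 ; do python3 -m creep '[[20,[0,0,0],0.04],[20,[0,0,0],0.04],[20,[0,0,0],0.04],[20,[0,0,0],0.04],[20,[0,0,0],0.04]]' >/dev/null; python3 off.py|grep -o "q.*\]  *pos\|T.*"; done
```

```text
q [-0.362  0.422  1.469  0.     1.249  0.246] pos
T [ 0.426 -0.156  0.35 ] w 0.0327 ff 79.4
q [-0.362  0.422  1.469  0.     1.249  0.446] pos
T [ 0.385 -0.233  0.325] w 0.033 ff 79.4
```

```bash
for i in 1 2 3 4; do python3 -m creep '[[20,[0,0,0],0.02],[20,[0,0,0],0.02],[20,[0,0,0],0.02],[20,[0,0,0],0.02],[20,[0,0,0],0.02]]' >/dev/null; python3 off.py|grep -o "q.*\]  *pos\|T.*"; done
python3 - <<'E'
from h import *
f=np.array([.5563,-.147])
s=manip.capture("scene"); W=cloud(s); d=W[...,:2]-f
ok=(abs(d)<.07).all(2)
h,e=np.histogram(W[ok][:,2],bins=np.arange(.1,.134,.002)); print([(round(float(a),3),int(b)) for a,b in zip(e,h)])
E
```

```text
q [-0.362  0.422  1.469  0.     1.249  0.545] pos
T [ 0.333 -0.215  0.487] w 0.0326 ff 79.6
q [-0.362  0.422  1.469  0.     1.249  0.645] pos
T [ 0.321 -0.278  0.537] w 0.0328 ff 79.5
q [-0.362  0.422  1.469  0.     1.249  0.745] pos
T [ 0.25  -0.179  0.483] w 0.0326 ff 79.6
q [-0.362  0.422  1.469  0.     1.249  0.845] pos
T [ 0.303 -0.226  0.516] w 0.033 ff 79.6
[(0.1, 13), (0.102, 25), (0.104, 32), (0.106, 109), (0.108, 150), (0.11, 74), (0.112, 26), (0.114, 22), (0.116, 40), (0.118, 69), (0.12, 40), (0.122, 10), (0.124, 5), (0.126, 3), (0.128, 3), (0.13, 8)]
```

The drag jumped from about 0.34 to 0.50 between q6 = 0.446 and 0.545, and the foot's underside (about 109 mm) matches the mould top. First touch is therefore q6 ≈ 0.50 and the target is 2.07, so 1.22 rad more.

```bash
for i in 1 2; do python3 -m creep '[[20,[0,0,0],0.1],[20,[0,0,0],0.1],[20,[0,0,0],0.1],[20,[0,0,0],0.1],[20,[0,0,0],0.1]]' >/dev/null; python3 off.py|grep -o "q.*\]  *pos\|T.*"; done
python3 -m creep '[[20,[0,0,0],0.05],[20,[0,0,0],0.05],[20,[0,0,0],0.05],[20,[0,0,0],0.05],[20,[0,0,0],0.02]]' >/dev/null; python3 off.py
python3 -m creep '[[70,[0,0,0],0],[70,[0,0,0],0],[70,[0,0,0],0],[70,[0,0,0],0],[70,[0,0,-10],0]]' >/dev/null
for i in 1 2; do python3 -m creep '[[70,[0,0,-20],0],[70,[0,0,-20],0],[70,[0,0,-20],0],[70,[0,0,-20],0],[70,[0,0,0],0]]' >/dev/null; done; python3 off.py
python3 - <<'E'
from h import *
s=manip.capture("scene")
c=np.array([.5563,-.147,.231])
for a in(-90,-80,-70,-60,-50): print(a,((pix(c+.05*np.array([np.cos(np.radians(a)),np.sin(np.radians(a)),0]),s)-130)*5).round())
cv2.imwrite("pics/crop4.png",cv2.resize(s["image"][130:245,130:245],None,fx=5,fy=5,interpolation=cv2.INTER_CUBIC)[:,:,::-1])
E
```

```text
q [-0.362  0.422  1.469  0.     1.249  1.349] pos
T [ 0.076 -0.151  0.53 ] w 0.0327 ff 79.6
q [-0.362  0.422  1.469 -0.     1.249  1.849] pos
T [ 0.004 -0.047  0.552] w 0.0332 ff 79.6
t 21.3 q [-0.362  0.422  1.469 -0.     1.249  2.067] pos [ 0.5568 -0.1472  0.233 ] tool mm [-0.5  0.2  1. ] yang -139.1
F [1.54 1.6  5.53] T [-0.046 -0.029  0.556] w 0.0329 ff 79.6
t 22.8 q [-0.362  0.304  1.184 -0.     1.649  2.065] pos [ 0.5569 -0.1472  0.4049] tool mm [ -1.2   0.6 172.9] yang -139.1
F [-0.41 -0.15  0.26] T [0.076 0.03  0.026] w 0.0598 ff 0.0
-90 [180. 150.]
-80 [179. 159.]
-70 [181. 168.]
-60 [185. 177.]
-50 [192. 185.]
```

View pics/crop4.png

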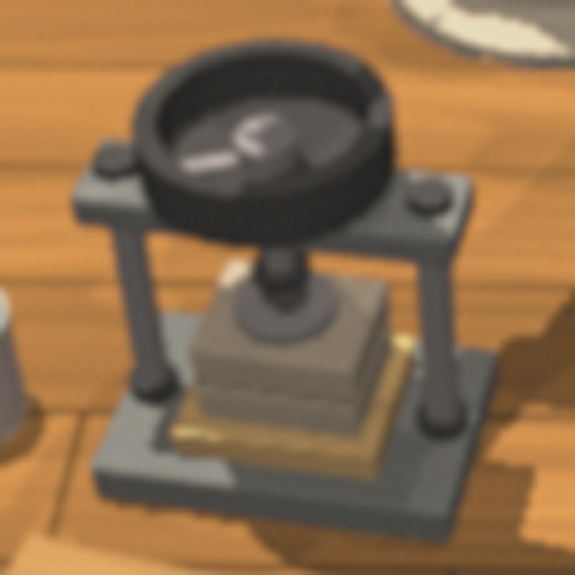

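The rib ends at about (183,165), which is about −72° against −70° expected. The wheel therefore followed the tool without slipping, and the foot sits on the mould at (285,315). I'm handing the job in.

```bash
python3 -c "from bench import manip; print(manip.sign_off())"
```

```text
the job is handed in; nothing more can be done
None
```

I wound the wheel a quarter turn (about 1.57 rad) past first touch, let go, and handed the job in at about 23 s; sign-off gave no verdict. I pinched the wheel by its hub rather than the rim, found the touch from the jump in drag, saw no slip at the rib, and kept clear of the bowl, mug and bat.

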